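# Lock a board in the drilling jig

## Robot

A 6-joint arm with a two-finger parallel gripper is mounted at the origin on the work surface. World frame = base frame: x ahead of the robot, y to its left, z up, the work surface at z = 0. Lengths are in m, angles in rad, forces in N, time in s.
With the tool pointing down it reaches from about 0.3 to 0.875 m from the base axis. Payload 4.2 kg.
Tool frame: the origin (TCP) lies at the very end of the fingers, on their centre line; the grasp point (between the pads) lies 19 mm behind it; z points along the fingers, y is the direction in which the jaws open and shut (so a half turn about z gives the same grasp; the last joint's range is limited). The gripper opens to 85 mm and grips with 20 to 120 N. Pads are 22 mm wide; open, the fingers measure 114 mm over their backs; the gripper's body (76 mm by 85 mm) begins 54 mm behind the grasp point. The pads swing forward as they close: fully open they stand 13 mm farther back than shut.
Start: joints at [-1.21, 0.32, 1.565, -0, 1.257, -0.02], TCP at [0.214, -0.534, 0.231] pointing down, gripper open.
Joint ranges: [-3.11, 3.11], [-0.84, 2.01], [0.21, 2.61], [-1.34, 4.49], [0.05, 2.63], [-2.56, 2.56]. Speed limits (rad/s): [2.57, 2.57, 3.14, 3.14, 3.14, 3.14].

## Interface

Orientations are given as a unit quaternion [w, x, y, z].
In Python, from workcell import env gives the robot as it stands.
- The arm moves only by the tool send_rows, never from a script. Its argument "commands" is a list of rows, each a list of 7 numbers: the turn, a rotation vector about the tool's x, y, z in degrees, then the shift along the tool's x, y, z in m, then the opening, from 0 (shut) to 1 (fully open). A call has 1 to 12 rows; each row is the pose to reach, as a shift and turn from the pose commanded when the call began, along the tool's axes at that moment; what a row does not reach only later rows make up. A row lasts 1/10 s, in which the tool goes at most 50 mm and 8.59 degrees, less where a joint would pass 70% of its speed; a pose out of reach is approached as far as the arm can. A call with a gripper value outside its range is refused whole. The fingers move at their own pace and stop on an object; "newtons" is the grip in N (left out, the last holds). Time passes only in rows, so rows that repeat a pose let the fingers close. It gives the time, the measured TCP pose, the force and the opening at its end, in the units of the state.
- env.state(): the state, without advancing time (a new reading comes with each control period).
- env.capture(name): name is "side" or "top" or "wrist"; returns a dict with "img" (420x560x3 uint8, red, green, blue), "K" (3x3 intrinsics, pixels), "dist_coeffs" ([k1, k2, p1, p2, k3] as OpenCV has them; the pictures are not rectified), "T" (4x4, takes a point from camera to world coordinates); the wrist camera has in their place "hand_eye" (4x4, takes a point from camera to tool coordinates, whose origin is the TCP and whose axes are the flange's). Camera axes: x right, y down, z forward; pixel columns grow to the right and rows downward; lengths in m; the calibration is good to about 2 mm. A picture is of the moment at which its call begins: read the wrist's pose just before it. There is no depth.
- env.hand_in(): hands the job in, once; it reports no verdict.
The state is a dict: "t": time; "q": joint angles; "qvel": joint speeds; "joint_torque": joint torques, N m; "position": TCP position; "eef_rot": TCP orientation; "wrist_force": force on the tool from outside, world axes, zero at the start; "ft_torque": the same for the moment, N m; "gripper_width": finger opening in m.
Only numpy, scipy, OpenCV 4.12 (cv2) and the standard library are available. Lean on these libraries where they do the work, as an engineer would, in place of code of your own. Each camera call takes 0.05 s, during which the arm holds its last target. There are 200 camera calls.

## Task

Get the board ready for drilling, by pushing only: with the fingertips push the board along its channel in the jig until it rests fully against the metal end stop, and only then push the toggle clamp's handle over, past its dead point, until it snaps into lock and the clamp holds the board down. Do not lift the board, and leave the other things on the bench where they are.

Things in the scene. Friction and masses are not known exactly. Their poses are not given: they have to be found in the camera images.
- jig: Drilling jig fixed to the bench. Origin on the bench under the middle of its channel, which runs along its own x; z up. Plywood base 18 mm thick, x -150 to +90, y -75 to +135 mm. The channel's floor is the base's top; it is 93 mm wide (y -46.5 to +46.5) between rails 12 mm wide, x -110 to +60, tops 33 mm above the bench. Open at its near (-x) end.
- stop_face (a point): Centre of the face of the aluminium end stop that closes the channel's far end, at jig x = +60, y = 0 mm, 30 mm above the bench. The face looks to the jig's -x; the stop is 117 mm wide and its top is 43 mm above the bench.
- board_centre (a point): Centre of the loose dark wooden board, 110 (jig x) x 90 (y) x 25 mm thick, 0.1 to 0.3 kg, flat on the channel's floor, top 43 mm above the bench, 1.5 mm play each side, axes within 2 degrees of the jig's. Starts 30 to 55 mm short of the stop. Home against the stop, this point is at jig x = +5 and the near face at x = -50 mm. It slides with 1 to 4 N.
- handle (a joint): Angle of the clamp's handle, rad. 0: open, leaning 0.8 rad from upright to the jig's +y, held there by its spring. Grows as the handle is pushed to the jig's -y, over the board: dead point 0.75 (all but upright), locked on its own stop at 1.25 (0.45 rad past upright). Before the dead point the spring resists, with up to 8 N (level push at its end), and throws it back; past about 0.85 it snaps into lock by itself and stays.
- handle_end (a point): Centre of the round end (radius 10 mm) of the handle's black rubber grip, 110 mm from the pivot. The grip is a bar 20 mm thick over the outer 60 mm; below it is a 10 mm steel rod. Fully open, this end is 138 mm above the bench and 79 mm to the jig's +y of the pivot; locked, 160 mm above the bench and 48 mm to the -y.
- handle_pivot (a point): Handle's pivot on the steel toggle clamp: jig x = +20, y = +95 mm, 61 mm above the bench. The handle turns in the jig's upright y-z plane. The clamp's side plates stand at x = +7 and +33, y 69 to 111 mm, 70 mm high.
- foot (a point): Middle of the rubber foot (18 mm across) of the clamp's arm. Open, the arm stands up steeply beside the channel at jig x = +20 mm, its end up to 140 mm above the bench; as the handle is pushed over it swings down across the channel onto the board's top at x = +20, y = +14 mm.
- glue: Bystander: yellow glue bottle, 54 mm across and 150 mm high, standing on the bench on the jig's -y side. Origin at the centre of its underside.
- screwdriver: Bystander: screwdriver 170 mm long lying on the bench on the jig's -y side. Its length runs along its x axis.
- jar: Bystander: jar with steel cap, 60 mm across and 70 mm high, standing on the bench beyond the end stop. Origin at the centre of its underside.
- offcut: Bystander: small pale wooden offcut 70 x 40 x 20 mm lying on the bench near the jig's near +y corner. Origin at the centre of its underside.
Mind the look-alikes: they are no part of the job. There is more than one size of the part that bears board_centre; the job needs the largest.

How it is judged:
On the way, in this order (a step that is already met when the one before it is completed fails the run):
1. the board rests against the end stop, with the clamp's handle still open (x of board_centre in the frame of jig above 0.002 m and value of joint handle below 0.6 rad), for 0.2 s.
2. the handle is past its dead point and in lock (value of joint handle above 1.18 rad), for 0.2 s.
At the end, for the whole second after the job is handed in: The board lies flat in the channel within 3 mm of the end stop, and the handle is locked (joint above 1.18 rad) and still (x of board_centre in the frame of jig above 0.002 m and height (world z) of board_centre between 0.0275 and 0.0345 m and angle between board_centre's own z axis and vertical below 0.05 rad and value of joint handle above 1.18 rad and velocity of joint handle below 0.05 rad/s); the robot touches nothing.
It fails at once if the board is lifted (more than 10 mm) or tipped (height (world z) of board_centre above 0.0405 m or angle between board_centre's own z axis and vertical above 0.2 rad).
It fails at once if the handle is pushed past the dead point before the board is home (more than 6 mm short of the stop) (value of joint handle above 0.75 rad and x of board_centre in the frame of jig below -0.001 m).
It fails at once if another thing on the bench is moved more than 25 mm or tipped over (distance of any of glue, screwdriver, jar, offcut from where it was at the start of the episode above 0.025 m or angle between any of glue, jar's own z axis and vertical above 0.5 rad).
It also fails if it takes over 50 s, if anything falls off the work surface, if the arm or the gripper's body presses on something with over 40 N, if the wrist force passes 120 N, or if a joint passes its speed limit or range.

## Working session

There is one attempt and no reset: what is moved stays moved. The work goes in short steps, Python scripts to look and compute and a tool call to move; the robot and the scene stay as the last step left them, time stands still between calls to the robot, and variables do not carry over. Pictures are saved under pics/ and viewed, about 8 in all and at most 12, crops included, and the job is handed in when it is done.

Besides the shell and the picture viewer there is one more tool, called as name([rows], argument=value, ...), one row to a line, values as JSON. send_rows: Moves the arm, as the interface text tells. Its arguments: {"type":"object","properties":{"commands":{"type":"array"},"newtons":{"type":"number"}},"required":["commands"]}

```bash
mkdir -p pics; ls
cat > h.py <<'E'
import numpy as np, cv2, json
from workcell import env
def ray(c,uv):
    p=cv2.undistortPoints(np.array([[uv]],float),np.array(c["K"]),np.array(c["dist_coeffs"]))[0,0]
    T=np.array(c["T"]); return T[:3,3],T[:3,:3]@np.array([p[0],p[1],1])
def onz(c,uv,z):
    o,d=ray(c,uv); return o+d*(z-o[2])/d[2]
def proj(c,P):
    T=np.linalg.inv(np.array(c["T"])); r,_=cv2.Rodrigues(T[:3,:3])
    return cv2.projectPoints(np.array(P,float).reshape(-1,3),r,T[:3,3],np.array(c["K"]),np.array(c["dist_coeffs"]))[0][:,0]
E
python3 - <<'E'
from h import *
for n in("top","side"):
    c=env.capture(n); cv2.imwrite(f"pics/{n}0.png",c["img"][:,:,::-1]); np.savez(f"{n}0.npz",**c); print(n,np.round(c["K"],1).tolist(),np.round(c["T"],3).tolist())
print(env.state())
E
```

```text
pics
top [[420.7, 0.0, 273.6], [0.0, 420.7, 211.5], [0.0, 0.0, 1.0]] [[0.027, -0.982, 0.186, 0.375], [-0.999, -0.03, -0.017, -0.044], [0.022, -0.185, -0.982, 1.029], [0.0, 0.0, 0.0, 1.0]]
side [[433.2, 0.0, 271.3], [0.0, 433.2, 210.9], [0.0, 0.0, 1.0]] [[0.775, -0.496, 0.392, 0.227], [-0.632, -0.608, 0.48, -0.422], [0.0, -0.619, -0.785, 0.736], [0.0, 0.0, 0.0, 1.0]]
{'t': 0.1, 'q': array([-1.21000117e+00,  3.20228356e-01,  1.56551571e+00,  3.75085897e-05,
        1.25739117e+00, -2.00276284e-02]), 'qvel': array([ 2.90406004e-04, -2.84992837e-04, -2.17231767e-03,  6.94066236e-05,
       -4.04288184e-04, -1.73708013e-03]), 'joint_torque': array([ 7.24429283e-04, -4.16406763e+01, -2.34703481e+01,  9.62043441e-05,
        4.86633828e-03,  1.54521601e-06]), 'position': array([ 0.21357234, -0.53342965,  0.23058215]), 'eef_rot': array([-7.63147169e-04,  9.81927262e-01,  1.89257121e-01, -1.13202573e-04]), 'wrist_force': array([-1.05074933, -0.67212138, -0.21474541]), 'ft_torque': array([ 0.01253439, -0.00504782,  0.03118552]), 'gripper_width': 0.0856583119303627}
```

View pics/top0.png

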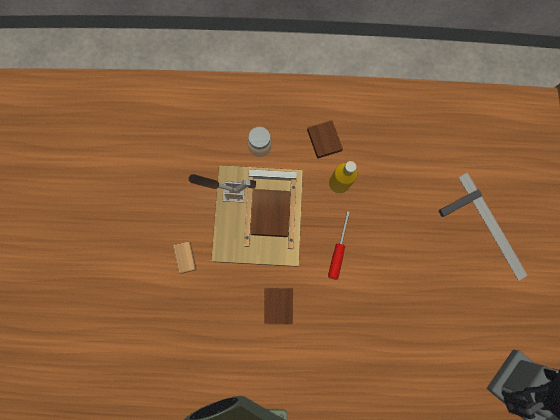

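View pics/side0.png

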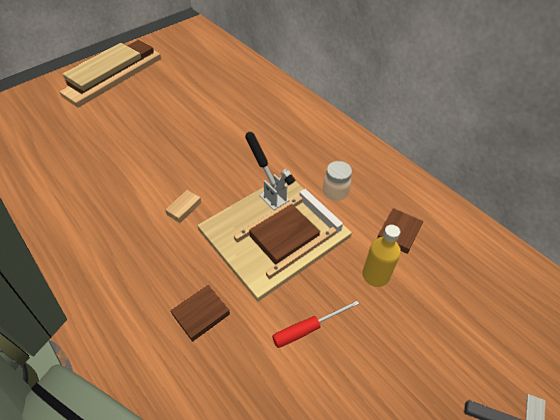

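Three dark boards: A at (270,213) inside the jig's channel, and B (325,139) and C (279,306) on the bare bench. A is the largest and the only one in the channel, so it is the one meant. I'll confirm this in a crop and measure.

Run:
```python
from h import *
c=dict(np.load("top0.npz")); img=c["img"]
hsv=cv2.cvtColor(img,cv2.COLOR_RGB2HSV)
for uv in [(225,250),(270,213),(279,306),(320,300),(230,215)]: print(uv,hsv[uv[1],uv[0]])
m=((hsv[...,0]>=14)&(hsv[...,0]<30)&(hsv[...,1]<150)&(hsv[...,2]>120)).astype(np.uint8); m[:150]=0;m[280:]=0;m[:,:205]=0;m[:,310:]=0
k=max(cv2.findContours(m,0,2)[0],key=cv2.contourArea); h=cv2.convexHull(k)[:,0]
P=np.array([onz(c,p,.018)[:2] for p in h]); r=cv2.minAreaRect(P.astype(np.float32)); print("base rect",r, len(h)); print(cv2.boxPoints(r))
def rect(lo,x0,y0,x1,y1,z):
    d=(hsv[...,2]<lo).astype(np.uint8); mm=np.zeros_like(d); mm[y0:y1,x0:x1]=d[y0:y1,x0:x1]
    k=max(cv2.findContours(mm,0,2)[0],key=cv2.contourArea)
    r=cv2.minAreaRect(np.array([onz(c,p,z)[:2] for p in k[:,0]],np.float32)); print("board",r)
rect(110,251,186,291,245,.043); rect(110,255,280,300,330,.025); rect(110,300,115,350,165,.025)
cv2.imwrite("pics/crop.png",cv2.resize(img[150:275,180:312,::-1],None,fx=4.7,fy=4.7,interpolation=cv2.INTER_CUBIC))
```

```text
(225, 250) [ 20 114 175]
(270, 213) [ 13 163  97]
(279, 306) [  9 146  94]
(320, 300) [ 13 160 147]
(230, 215) [ 20 108 163]
base rect ((0.557929515838623, -0.021025575697422028), (0.214713916182518, 0.2419099360704422), 88.48514556884766) 13
[[ 0.4341787  -0.12514743]
 [ 0.6760041  -0.1315426 ]
 [ 0.6816803   0.08309628]
 [ 0.43985492  0.08949144]]
board ((0.55903559923172, -0.051768191158771515), (0.09168452024459839, 0.11214153468608856), 88.57417297363281)
board ((0.3418615758419037, -0.07694274187088013), (0.08068594336509705, 0.06597788631916046), 1.403762936592102)
board ((0.7552686929702759, -0.18368056416511536), (0.08507393300533295, 0.07065017521381378), 19.421001434326172)
```

View pics/crop.png

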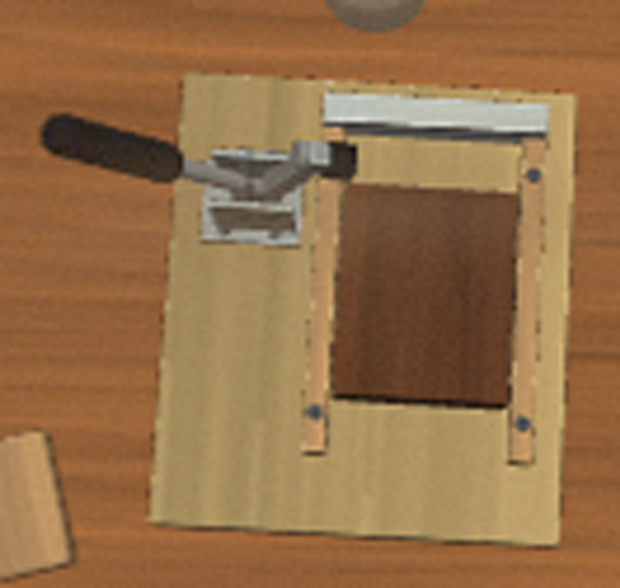

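Crop: board A (centre ≈ (270,213) in the top view, 112×92 mm measured) lies in the channel with its stop gap ahead. B and C measure only ~85×71 and ~81×66 mm, so A is the right one. Clamp open. Next I compute the moves.

```bash
cat >> h.py <<'E'
from scipy.spatial.transform import Rotation as R
JA=np.radians(-1.51); JO=np.array([.5871,-.0518,0]); JR=R.from_euler('z',JA)
def J(x,y,z): return JO+JR.apply([x,y,z])
def Ji(p): return JR.inv().apply(np.array(p)-JO)
def where():
    s=env.state(); w,x,y,z=s["eef_rot"]; return s["position"],R.from_quat([x,y,z,w]),s
def row(x,y,z):
    p,r,s=where(); tgt=JR*R.from_quat([1,0,0,0])
    return np.degrees((r.inv()*tgt).as_rotvec()).round(2), r.inv().apply(J(x,y,z)-p).round(4)
E
python3 - <<'E'
from h import *
for n in("top","side"):
    c=dict(np.load(n+"0.npz")); print(n,proj(c,[J(.02,.174,.138),J(.06,0,.03),J(.02,.095,.061),J(-.15,-.075,.018),J(.09,.135,.018)]).round(0).tolist())
print(row(-.125,0,.13)); print(where()[2]["q"])
E
```

```text
top [[192.0, 179.0], [272.0, 178.0], [231.0, 189.0], [298.0, 266.0], [218.0, 165.0]]
side [[249.0, 137.0], [316.0, 213.0], [273.0, 185.0], [256.0, 298.0], [286.0, 173.0]]
(array([-9.000e-02,  1.000e-02,  2.333e+01]), array([ 0.411 , -0.3576,  0.1012]))
[-1.21000117e+00  3.20228356e-01  1.56551571e+00  3.75085897e-05
  1.25739117e+00 -2.00276284e-02]
```

send_rows([
  [0,0,8,0.035,-0.03,0,0],
  [0,0,16,0.07,-0.06,0.01,0],
  [0,0,23.3,0.41,-0.358,0.1,0],
  [0,0,23.3,0.41,-0.358,0.1,0],
  [0,0,23.3,0.41,-0.358,0.1,0],
  [0,0,23.3,0.41,-0.358,0.1,0],
  [0,0,23.3,0.41,-0.358,0.1,0],
  [0,0,23.3,0.41,-0.358,0.1,0],
  [0,0,23.3,0.41,-0.358,0.1,0],
  [0,0,23.3,0.41,-0.358,0.1,0],
  [0,0,23.3,0.41,-0.358,0.1,0],
  [0,0,23.3,0.41,-0.358,0.1,0],
])

```text
t: 1.3
position: [0.4622, -0.0453, 0.1302]
eef_rot: [-0.001, 1.0, -0.011, -0.001]
wrist_force: [0.3, -0.2, 0.4]
gripper_width: -0.0001
```

Run:
```python
from h import *
print(row(-.125,0,.028), Ji(where()[0]), where()[2]["qvel"].round(3))
```

```text
(array([-0.07,  0.07,  0.3 ]), array([1.000e-04, 3.300e-03, 1.022e-01])) [-0.12500618  0.00316598  0.13019128] [ 0.153  0.059 -0.037 -0.046 -0.001  0.168]
```

send_rows([
  [0,0,0,0,0,0.04,0],
  [0,0,0,0,0,0.08,0],
  [0,0,0,0,0,0.102,0],
  [0,0,0,0,0,0.102,0],
  [0,0,0,0,0,0.102,0],
])

```text
t: 1.8
position: [0.4614, -0.0496, 0.0296]
eef_rot: [0.0, 1.0, -0.013, -0.0]
wrist_force: [0.8, 0.7, 0.6]
gripper_width: 0.0002
```

send_rows([
  [0,0,0,0.01,0,0,0],
  [0,0,0,0.02,0,0,0],
  [0,0,0,0.027,0,0,0],
  [0,0,0,0.032,0,0,0],
  [0,0,0,0.037,0,0,0],
  [0,0,0,0.042,0,0,0],
  [0,0,0,0.047,0,0,0],
  [0,0,0,0.05,0,0,0],
  [0,0,0,0.053,0,0,0],
  [0,0,0,0.055,0,0,0],
  [0,0,0,0.055,0,0,0],
])

```text
t: 2.9
position: [0.517, -0.0506, 0.0293]
eef_rot: [0.0, 1.0, -0.013, 0.001]
wrist_force: [-0.1, -0.2, -0.8]
gripper_width: 0.0001
```

Run:
```python
from h import *
p,r,s=where(); print(Ji(p), s["wrist_force"], r.as_matrix().round(3).tolist())
for n in("top","side"):
    c=env.capture(n); cv2.imwrite(f"pics/{n}1.png",c["img"][:,:,::-1])
    if n=="side": cv2.imwrite("pics/s1c.png",cv2.resize(c["img"][120:310,180:380,::-1],None,fx=3,fy=3))
```

```text
[-0.0700591  -0.00062836  0.02928758] [-0.11342792 -0.23578342 -0.81448989] [[1.0, -0.026, 0.001], [-0.026, -1.0, -0.0], [0.001, 0.0, -1.0]]
```

View pics/s1c.png

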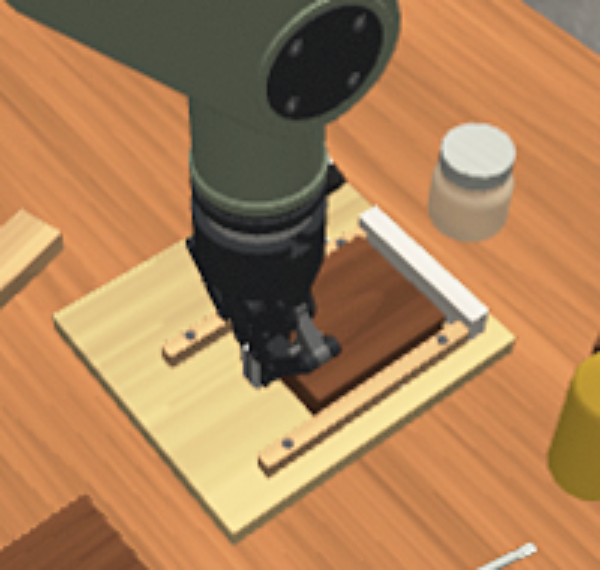

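Crop: the fingertips are against the board's near face. A gap of about 9 mm to the stop remains, matching the arm's reading, so I keep pushing slowly.

send_rows([
  [0,0,0,0.002,0,0,0],
  [0,0,0,0.004,0,0,0],
  [0,0,0,0.006,0,0,0],
  [0,0,0,0.007,0,0,0],
  [0,0,0,0.007,0,0,0],
])

```text
t: 3.5
position: [0.5236, -0.0507, 0.0293]
eef_rot: [0.0, 1.0, -0.013, 0.0]
wrist_force: [-1.4, 0.6, 0.3]
gripper_width: -0.0
```

send_rows([
  [0,0,0,0.001,0,0,0],
  [0,0,0,0.002,0,0,0],
  [0,0,0,0.002,0,0,0],
])

```text
t: 3.8
position: [0.5256, -0.0508, 0.0293]
eef_rot: [0.0, 1.0, -0.013, 0.0]
wrist_force: [-2.6, -0.0, 0.8]
gripper_width: 0.0001
```

send_rows([
  [0,0,0,0.001,0,0,0],
  [0,0,0,0.001,0,0,0],
  [0,0,0,0.001,0,0,0],
])

```text
t: 4.1
position: [0.5263, -0.0508, 0.0293]
eef_rot: [0.0, 1.0, -0.013, 0.0]
wrist_force: [-3.1, -0.4, 1.5]
gripper_width: -0.0001
```

send_rows([
  [0,0,0,0.001,0,0,0],
  [0,0,0,0.001,0,0,0],
  [0,0,0,0.001,0,0,0],
])

```text
t: 4.4
position: [0.5263, -0.0507, 0.0292]
eef_rot: [-0.0, 1.0, -0.013, -0.001]
wrist_force: [-4.5, 0.5, 4.2]
gripper_width: -0.0005
```

send_rows([
  [0,0,0,0.001,0,0,0],
  [0,0,0,0.001,0,0,0],
  [0,0,0,0.001,0,0,0],
])

```text
t: 4.7
position: [0.5263, -0.0508, 0.0292]
eef_rot: [-0.0, 1.0, -0.013, -0.002]
wrist_force: [-6.8, -1.0, 4.4]
gripper_width: 0.0001
```

send_rows([
  [0,0,0,0.001,0,0,0],
  [0,0,0,0.001,0,0,0],
  [0,0,0,0.001,0,0,0],
])

```text
t: 5.0
position: [0.5263, -0.0507, 0.0291]
eef_rot: [-0.0, 1.0, -0.013, -0.003]
wrist_force: [-9.2, -1.0, 6.6]
gripper_width: 0.0002
```

The tip stalls at jig x = −60.8 mm with rising force, exactly where the board is home. I back off, lift and look.

send_rows([
  [0,0,0,-0.015,0,0,0],
  [0,0,0,-0.04,0,0,0],
  [0,0,0,-0.05,0,0,0],
  [0,0,0,-0.05,0,-0.05,0],
  [0,0,0,-0.05,0,-0.1,0],
  [0,0,0,-0.05,0,-0.15,0],
  [0,0,0,-0.05,0,-0.2,0],
  [0,0,0,-0.05,0,-0.22,0],
  [0,0,0,-0.05,0,-0.22,0],
  [0,0,0,-0.05,0,-0.22,0],
])

```text
t: 6.0
position: [0.4797, -0.0496, 0.2492]
eef_rot: [0.0, 1.0, -0.013, 0.001]
wrist_force: [-0.4, -0.8, 0.3]
gripper_width: -0.0
```

Run:
```python
from h import *
print(row(.02,.225,.25),row(.02,.225,.115))
c=env.capture("side"); cv2.imwrite("pics/s2c.png",cv2.resize(c["img"][120:310,180:380,::-1],None,fx=3,fy=3))
c=env.capture("top"); cv2.imwrite("pics/t2c.png",cv2.resize(c["img"][150:275,180:312,::-1],None,fx=4,fy=4))
```

```text
(array([ 0.01, -0.08,  0.02]), array([ 0.1275, -0.2256, -0.0007])) (array([ 0.01, -0.08,  0.02]), array([ 0.1273, -0.2256,  0.1343]))
```

View pics/s2c.png

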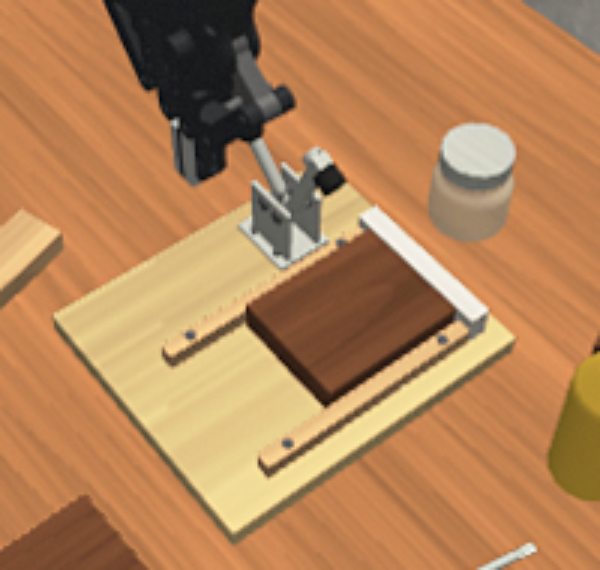

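Crop: the board's far edge is flush with the metal stop, with no gap visible, and the clamp is still open. Now I go around to the outside of the handle, staying high.

send_rows([
  [0,0,0,0,-0.05,0,0],
  [0,0,0,0,-0.1,0,0],
  [0,0,0,0.02,-0.15,0,0],
  [0,0,0,0.05,-0.19,0,0],
  [0,0,0,0.09,-0.226,0,0],
  [0,0,0,0.127,-0.226,0,0],
  [0,0,0,0.127,-0.226,0,0],
  [0,0,0,0.127,-0.226,0.04,0],
  [0,0,0,0.127,-0.226,0.08,0],
  [0,0,0,0.127,-0.226,0.12,0],
  [0,0,0,0.127,-0.226,0.134,0],
  [0,0,0,0.127,-0.226,0.134,0],
])

```text
t: 7.3
position: [0.6101, 0.1724, 0.1123]
eef_rot: [0.001, 1.0, -0.013, -0.003]
wrist_force: [-0.1, -0.8, 0.6]
gripper_width: -0.0002
```

Run:
```python
from h import *
print(Ji(where()[0]))
c=env.capture("side"); cv2.imwrite("pics/s3c.png",cv2.resize(c["img"][60:310,140:380,::-1],None,fx=2.4,fy=2.4))
# path: finger back (14.5) + grip radius
for th in np.arange(0,1.26,.25):
    a=th-.8; print(th, .095-.110*np.sin(a)+.010+.0145, .061+.11*np.cos(a))
```

```text
[0.01704856 0.22468749 0.11232577]
0.0 0.19840916999894753 0.13763773802818818
0.25 0.17699559518237254 0.15477769742654562
0.5 0.1520072227327474 0.16608701380381666
0.75 0.12499770861977462 0.1708625286434463
1.0 0.09764637361254327 0.16880732356253658
1.25 0.07165379124776469 0.16004918125879447
```

View pics/s3c.png

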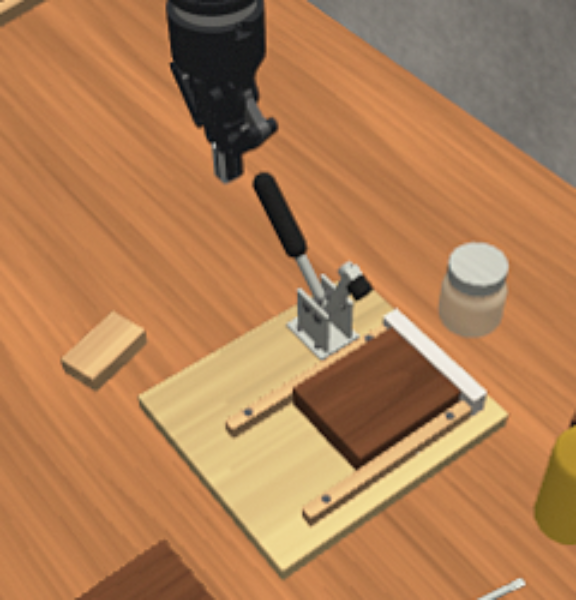

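Crop: the shut fingertips stand just outside the open handle's grip end (265,180), and nothing is touching. Now I push toward jig −y, rising with the arc.

send_rows([
  [0,0,0,0.003,0.01,0,0],
  [0,0,0,0.003,0.02,-0.002,0],
  [0,0,0,0.003,0.028,-0.005,0],
  [0,0,0,0.003,0.036,-0.009,0],
  [0,0,0,0.003,0.044,-0.013,0],
  [0,0,0,0.003,0.052,-0.017,0],
  [0,0,0,0.003,0.06,-0.021,0],
  [0,0,0,0.003,0.06,-0.021,0],
])

```text
t: 8.15
position: [0.6158, 0.1133, 0.1398]
eef_rot: [-0.001, 1.0, -0.014, 0.004]
wrist_force: [1.2, 3.7, 2.8]
gripper_width: 0.0001
```

send_rows([
  [0,0,0,0,0.008,-0.003,0],
  [0,0,0,0,0.016,-0.005,0],
  [0,0,0,0,0.024,-0.007,0],
  [0,0,0,0,0.032,-0.009,0],
  [0,0,0,0,0.04,-0.01,0],
  [0,0,0,0,0.048,-0.01,0],
  [0,0,0,0,0.054,-0.01,0],
  [0,0,0,0,0.06,-0.01,0],
  [0,0,0,0,0.065,-0.01,0],
  [0,0,0,0,0.065,-0.01,0],
])

```text
t: 9.15
position: [0.6118, 0.0473, 0.1462]
eef_rot: [0.0, 1.0, -0.013, -0.0]
wrist_force: [1.1, 0.9, -0.2]
gripper_width: -0.0001
```

Run:
```python
from h import *
print(Ji(where()[0]), where()[2]["wrist_force"])
c=env.capture("side"); cv2.imwrite("pics/s4c.png",cv2.resize(c["img"][60:310,140:380,::-1],None,fx=2.4,fy=2.4))
```

```text
[0.02206478 0.0997422  0.14615549] [ 1.14507319  0.92218649 -0.18935318]
```

View pics/s4c.png

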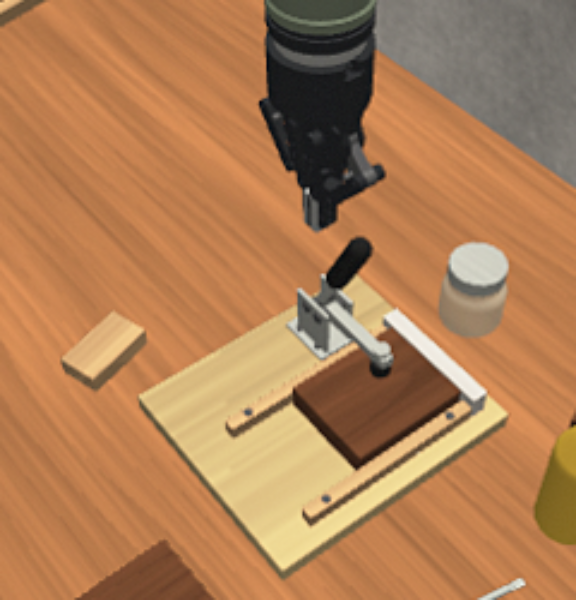

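Crop: the handle has snapped over (grip end at (358,247)), the foot is on the board, and the fingers are clear. I retreat and verify.

send_rows([
  [0,0,0,0,-0.03,0,0],
  [0,0,0,0,-0.07,0,0],
  [0,0,0,0,-0.1,-0.03,0],
  [0,0,0,0,-0.12,-0.07,0],
  [0,0,0,0,-0.14,-0.1,0],
  [0,0,0,0,-0.14,-0.1,0],
  [0,0,0,0,-0.14,-0.1,0],
  [0,0,0,0,-0.14,-0.1,0],
  [0,0,0,0,-0.14,-0.1,0],
  [0,0,0,0,-0.14,-0.1,0],
])

```text
t: 10.2
position: [0.6151, 0.1872, 0.2451]
eef_rot: [0.0, 1.0, -0.013, -0.001]
wrist_force: [-0.6, 0.2, -0.3]
gripper_width: 0.0
```

Run:
```python
from h import *
print(where()[2]["wrist_force"])
for n in("side","top"):
    c=env.capture(n); im=c["img"][:,:,::-1].copy()
    for p in proj(c,[J(.02,.095-.11*np.sin(.45),.061+.11*np.cos(.45)),J(-.05,-.045,.043),J(-.05,.045,.043),J(.06,-.045,.043),J(.06,.045,.043)]): cv2.circle(im,tuple(int(v) for v in p.round()),1,(0,255,0),-1)
    a=im[60:310,140:380] if n=="side" else im[100:280,160:370]
    cv2.imwrite(f"pics/{n}5.png",cv2.resize(a,None,fx=2.4,fy=2.4))
a,b=cv2.imread("pics/side5.png"),cv2.imread("pics/top5.png"); s=.69
a=cv2.resize(a,(400,417)); b=cv2.resize(b,(400,343)); b=cv2.copyMakeBorder(b,0,74,0,0,0)
cv2.imwrite("pics/fin.png",np.hstack([a,b]))
```

```text
[-0.60815211  0.21028965 -0.34375336]
```

View pics/fin.png

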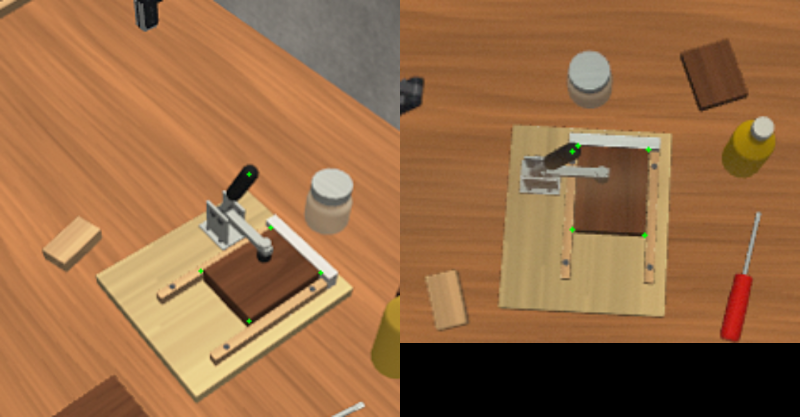

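Picture: the predicted points for "home and locked" (green) land on the board's corners and on the grip's end in both views. The bystanders look unmoved and the gripper is clear. Handing in.

```bash
python3 -c "
from h import *
print(env.hand_in())"
```

```text
the job is handed in; nothing more can be done
None
```

The board is home against the end stop and the clamp is locked on it. I handed the job in at about 10 s of robot time; no verdict is reported.

- **Board:** I pushed the largest dark board (the one in the channel) about 33 mm with shut fingertips. They stalled at jig x = −60.8 mm, where −61 mm was expected, and the force rose to about 9 N along the push. A picture then showed the board flush with the stop and the clamp still open.
- **Clamp:** I then pushed the handle from its outer side past the dead point, and it snapped into lock on its own.
- **Last checks:** Points computed for "board home, handle locked at 1.25 rad" landed on the board's corners and the grip's end in both the side and top views. The bystanders look unmoved by eye; I did not measure them. The gripper was clear, with under 1 N at the wrist. No check failed or disagreed.

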